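Set a hardness coupon to the scribed line of the cam jig and nip it

ROBOT

A 7-joint arm with a two-finger parallel gripper is mounted at the origin on a cart in front of the work surface, level with it; the furniture and walls round the work are solid. World frame = base frame: x ahead of the robot, y to its left, z up, the work surface at z = 0. Lengths are in m, angles in rad, forces in N, time in s.
With the tool pointing down it reaches from about 0.425 to 0.95 m from the base axis. Payload 4.7 kg.
Tool frame: the origin (TCP) lies between the finger pads; the fingertips stand 25 mm ahead of it and the grasp point (between the pads) lies 6 mm ahead of it; x points along the fingers, z is the direction in which the jaws open and shut, and the axes are right-handed (so a half turn about x gives the same grasp; the last joint's range is limited). The gripper opens to 85 mm and grips with 20 to 120 N. Pads are 22 mm wide; open, the fingers measure 114 mm over their backs; the gripper's body (76 mm by 85 mm) begins 54 mm behind the grasp point. The pads swing forward as they close: fully open they stand 13 mm farther back than shut.
Start: joints at [-1.265, 0.469, -0.049, 1.532, 0.024, 1.141, -0.082], TCP at [0.222, 0.638, 0.256] pointing down, gripper open.
Joint ranges: [-2.59, 2.59], [-0.33, 1.99], [-1.39, 1.29], [0.1, 2.45], [-1.04, 4.18], [0.21, 1.99], [-2.66, 2.66]. Speed limits (rad/s): [2.57, 2.57, 3.14, 3.14, 3.14, 3.14, 3.14].

INTERFACE

Orientations are given as a 3x3 rotation matrix whose columns are the frame's x, y, z axes.
In Python, from rig import * gives the robot as it stands. Calls block until the motion is done:
- movep(position, orientation): joint-space move of the TCP to a pose.
- move_l(position, attitude=None, feed=0.15, until_force=None): straight line of the TCP; attitude=None keeps the orientation; feed is the mean speed in m/s. With until_force (N) it stops when the force on the tool has changed by that much, and returns True; else False.
- move_joints(angles): joint-space move.
- command_gripper(opening, newtons=None): finger opening in m; newtons is the grip in N (None keeps the last); returns when the fingers have stopped.
- sleep(seconds).
- inverse_kinematics(position, orientation): joint angles nearest the present ones, or None.
- sense(): the state.
- camera(name): name is "scene" or "top" or "wrist"; returns (picture, depth): 420x560x3 uint8, red, green, blue; 420x560 float32, m along the optical axis (not along the pixel's ray), 0 where there is no reading.
- camera_params(name): a dict with "K" (3x3 intrinsics, pixels), "dist" ([k1, k2, p1, p2, k3] as OpenCV has them; the pictures are not rectified), "position" and "rotation" of the camera in the world; the wrist camera has in their place "tool_from_camera" (4x4, takes a point from camera to tool coordinates, whose origin is the TCP and whose axes are the tool frame's). Camera axes: x right, y down, z forward; pixel columns grow to the right and rows downward; lengths in m; the calibration is good to about 2 mm. A picture is of the moment at which its call begins: read the wrist's pose just before it. camera_params takes no time and is no camera call.
A pose or a line that the arm cannot do raises Unreachable and nothing moves.
- finish_job(): hands the job in, once; it reports no verdict.
The state is a dict: "time_s": time; "joint_pos": joint angles; "qd": joint speeds; "joint_efforts": joint torques, N m; "position": TCP position; "tcp_rot": TCP orientation; "wrist_force": force on the tool from outside, world axes, zero at the start; "ft_torque": the same for the moment, N m; "finger_gap": finger opening in m.
Only numpy, scipy, OpenCV 4.12 (cv2) and the standard library are available. Lean on these libraries where they do the work, as an engineer would, in place of code of your own. Each camera call takes 0.05 s, during which the arm holds its last target.

TASK

Get the aluminium coupon ready for a hardness traverse: push it flat against the fence of the clamping jig, slide it left along the fence until its leading end is level with the scribed line, and then swing the cam lever over so that the cam nips the coupon against the fence and holds it there. There is no stop at the line, and the coupon's milled faces mark easily, so push gently and nip it only lightly, by feel, well under 40 N. Leave the things lying around the jig where they are.

Things in the scene. Friction and masses are not known exactly. Their poses are not given: they have to be found in the camera images.
- line (a point): Scribed line: a thin dark line, 1 mm wide, across the left of the jig's bed and over the fence. The point lies on it at bed level (12 mm above the bench), 11 mm before the fence face: where the middle of the coupon's leading end must come. Axes: x square at the fence, away from the robot; y along the fence to the left, the way the coupon is slid; z up. The line runs along x.
- fence (a point): Foot of the fence face at the jig's middle, bed level, 80 mm right of the line; same axes as the line. The fence is a fixed steel bar 198 mm long (y), 16 mm thick, standing 12 mm above the bed, 8 mm lower than the coupon; its face, toward the robot, is the plane x = 0 here.
- coupon_centre (a point): Centre of the coupon, half-way up. A plain pale aluminium bar 22 mm (own x) by 80 mm (own y) by 20 mm high, about 0.1 kg, loose on the bed. At the start it lies 75 to 90 mm short of the line, right of the cam, a little askew, 9 to 19 mm off the fence. Pushed on the bed it stays where it is left.
- coupon_end (a point): Middle of the lower edge of the coupon's leading (left, own +y) end, at bed level: 40 mm along own y from its centre.
- cam_pivot (a point): On the axis of the cam lever, 30 mm above the bed, about 38 mm before the fence face and 35 mm right of the line. The clamp's foot is bolted through a slot, up to 1.2 mm nearer to or farther from the fence each time, so the lever angle at which the cam meets the coupon differs.
- cam_lever (a joint): Lever angle, rad, about the upright pivot: 0 open, pointing left (105 degrees from the line's x axis); grows anticlockwise from above, toward the robot, to 1.9; stays where left. It turns an eccentric disc 30 mm across, 4 to 16 mm above the bed. The free lever takes about 1.5 N at the knob; from 0.9 to 1.6, by feel, the cam meets the coupon; then the nip grows about 4 N per 0.01 rad, the knob push a fifth of that.
- lever_knob (a point): Middle of the upright black grip on the lever's end, 72 mm from the pivot axis: 16 mm thick, 28 to 62 mm above the bed (this point 45 mm). The lever is a flat bar 11 mm wide, 22 to 28 mm above the bed. Its axes turn with the lever; at angle 0 they are parallel to the line's.
- jig: The jig: steel base plate, 120 mm (x) by 210 mm (y) by 12 mm, with its fence, fixed to the bench. Origin under the middle of the plate at bench level, axes as for the line; the line is 80 mm to the left of it.
- coupon: The coupon as a body; origin at the centre of its underside.
- cam_post: The clamp: foot, cam and lever. Origin on the pivot axis at bed level.
- calliper: Vernier calliper lying right of the keyboard, 215 mm long, up to 12 mm high. A bystander.
- puck_a: Round mounted specimen, 30 mm across, 17 mm high, left of the jig. A bystander.
- puck_b: Round mounted specimen, 30 mm across, 19 mm high, left of the jig. A bystander.
- loupe: Black stand loupe, 40 mm across, 34 mm high, left of the jig. A bystander.
- brush: Flat swarf brush, 173 mm long, 10 mm high, along the front edge of the bench. A bystander.
- hex_key: Black hexagon key lying flat, 72 mm long, 6 mm high, to the right before the jig. A bystander.

How it is judged:
By the outcome, as a careful person would: the job done as asked, in the order asked, and still so for the second after the job is handed in, with the robot touching nothing.
It also fails if it takes over 72 s, if anything falls off the work surface, if the arm or the gripper's body presses on something with over 40 N, if the wrist force passes 120 N, or if a joint passes its speed limit or range.

## Working session

There is one attempt and no reset: what is moved stays moved. The work goes in short steps, each a Python script; the robot and the scene stay as the last script left them, time stands still between calls to the robot, and variables do not carry over. Pictures are saved under pics/ and viewed, and the job is handed in when it is done.

```bash
ls; mkdir -p pics; python3 - <<'E'
from rig import *
import cv2, numpy as np
np.set_printoptions(precision=4,suppress=True)
s=sense();print(s)
for n in ["scene","top","wrist"]:
    im,d=camera(n);cv2.imwrite(f"pics/{n}0.png",im[:,:,::-1]);np.save(f"pics/{n}0_d.npy",d)
    print(n,camera_params(n))
E
```

```text
pics
{'time_s': 0.0, 'joint_pos': array([-1.2649,  0.4694, -0.0486,  1.5337,  0.0241,  1.141 , -0.0823]), 'qd': array([-0.0009,  0.0009, -0.0002, -0.0016,  0.0009, -0.0009, -0.0012]), 'joint_efforts': array([ -0.0012, -51.032 ,  -0.0475, -23.7715,   0.0107,   0.0077,
        -0.    ]), 'position': array([0.2216, 0.637 , 0.2552]), 'tcp_rot': array([[-0.0006, -0.9445,  0.3285],
       [-0.0019,  0.3285,  0.9445],
       [-1.    , -0.0001, -0.002 ]]), 'wrist_force': array([-0.6565,  0.3363,  0.7835]), 'ft_torque': array([ 0.0053,  0.0021, -0.0032]), 'finger_gap': 0.08534284332604519}
scene {'K': array([[392.8163,   0.    , 280.726 ],
       [  0.    , 392.8163, 214.8666],
       [  0.    ,   0.    ,   1.    ]]), 'dist': array([0.0161, 0.    , 0.    , 0.    , 0.    ]), 'position': array([0.1227, 0.4882, 0.5086]), 'rotation': array([[-0.8232, -0.2789,  0.4945],
       [-0.5677,  0.4039, -0.7173],
       [ 0.0003, -0.8713, -0.4908]])}
top {'K': array([[418.9454,   0.    , 278.4601],
       [  0.    , 418.9454, 209.7843],
       [  0.    ,   0.    ,   1.    ]]), 'dist': array([-0.085,  0.   ,  0.   ,  0.   ,  0.   ]), 'position': array([ 0.3982, -0.1278,  0.9109]), 'rotation': array([[-0.002 , -0.9902,  0.1396],
       [-1.    ,  0.0028,  0.0049],
       [-0.0052, -0.1396, -0.9902]])}
wrist {'K': array([[310.5728,   0.    , 278.9183],
       [  0.    , 310.5728, 209.9353],
       [  0.    ,   0.    ,   1.    ]]), 'dist': array([0.0139, 0.    , 0.    , 0.    , 0.    ]), 'tool_from_camera': array([[-0.0003, -0.2839,  0.9589, -0.1181],
       [-0.0006, -0.9589, -0.2839,  0.0723],
       [ 1.    , -0.0006,  0.0001, -0.0009],
       [ 0.    ,  0.    ,  0.    ,  1.    ]])}
```

View pics/scene0.png

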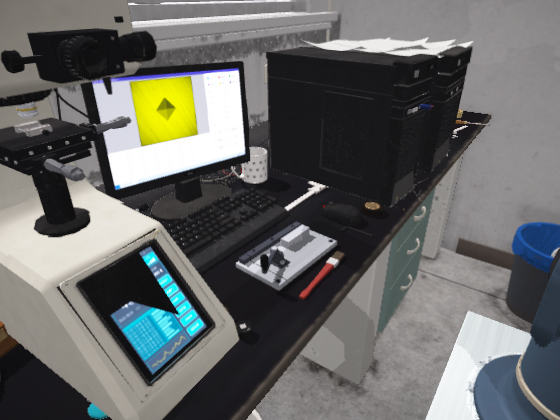

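View pics/top0.png

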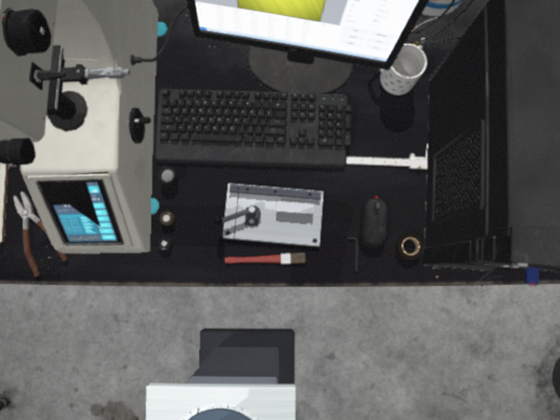

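```bash
cat > h.py <<'E'
from rig import *
import cv2, numpy as np
np.set_printoptions(precision=4,suppress=True)
def campose(n,s=None):
    p=camera_params(n)
    if n!="wrist": return p["K"],p["dist"],p["rotation"],p["position"]
    T=p["tool_from_camera"]; R=s["tcp_rot"]
    return p["K"],p["dist"],R@T[:3,:3],R@T[:3,3]+s["position"]
def rays(cp,uv):
    K,D,R,t=cp
    n=cv2.undistortPoints(np.asarray(uv,float).reshape(-1,1,2),K,D).reshape(-1,2)
    return np.c_[n,np.ones(len(n))]@R.T
def onplane(cp,uv,z):
    d=rays(cp,uv); t=cp[3]
    return t+d*((z-t[2])/d[:,2])[:,None]
def cloud(cp,d):
    v,u=np.mgrid[0:420,0:560]
    r=rays(cp,np.c_[u.ravel(),v.ravel()])
    P=cp[3]+r*d.reshape(-1,1)
    P[d.ravel()<=0]=np.nan
    return P.reshape(420,560,3)
def proj(cp,P):
    K,D,R,t=cp
    rv=cv2.Rodrigues(R.T)[0]
    return cv2.projectPoints(np.asarray(P,float).reshape(-1,1,3),rv,-R.T@t,K,D)[0].reshape(-1,2)
def snap(n,name):
    s=sense(); im,d=camera(n); cv2.imwrite(f"pics/{name}.png",im[:,:,::-1])
    np.savez(f"pics/{name}.npz",im=im,d=d,pos=s["position"],rot=s["tcp_rot"])
    return campose(n,s),im,d
E
python3 - <<'E'
from h import *
for n in ["top","scene"]:
    d=np.load(f"pics/{n}0_d.npy");P=cloud(campose(n),d)
    if n=="top":
        for r in range(10,285,25): print(r,[tuple(np.round(P[r,c],2)) for c in range(10,560,50)])
        tp=P.reshape(-1,3)
    else: sp=P.reshape(-1,3)
    Q=P.reshape(-1,3);Q=Q[np.isfinite(Q[:,0])]
    # max height map
    print(n,"height map rows x .3-.9, cols y .7..-.5")
    for x in np.arange(.3,.95,.05):
        row=[]
        for y in np.arange(.7,-.55,-.1):
            m=(abs(Q[:,0]-x)<.025)&(abs(Q[:,1]-y)<.05)
            row.append(round(float(Q[m,2].max()),2) if m.any() else None)
        print(round(x,2),row)
cp=campose("top")
print(onplane(cp,[[228,184],[324,190],[322,245],[223,240],[273,214]],.012))
E
```

```text
10 [(np.float64(0.67), np.float64(0.16), np.float64(0.52)), (np.float64(0.79), np.float64(0.21), np.float64(0.34)), (np.float64(0.84), np.float64(0.17), np.float64(0.27)), (np.float64(1.02), np.float64(0.16), np.float64(-0.0)), (np.float64(0.89), np.float64(0.01), np.float64(0.18)), (np.float64(0.88), np.float64(-0.09), np.float64(0.2)), (np.float64(0.87), np.float64(-0.18), np.float64(0.22)), (np.float64(0.85), np.float64(-0.27), np.float64(0.23)), (np.float64(0.84), np.float64(-0.36), np.float64(0.25)), (np.float64(1.02), np.float64(-0.57), np.float64(-0.0)), (np.float64(0.78), np.float64(-0.47), np.float64(0.36))]
35 [(np.float64(0.64), np.float64(0.16), np.float64(0.52)), (np.float64(0.78), np.float64(0.24), np.float64(0.28)), (np.float64(0.8), np.float64(0.17), np.float64(0.26)), (np.float64(0.95), np.float64(0.16), np.float64(0.0)), (np.float64(0.88), np.float64(0.02), np.float64(0.11)), (np.float64(0.87), np.float64(-0.09), np.float64(0.12)), (np.float64(0.86), np.float64(-0.19), np.float64(0.15)), (np.float64(0.85), np.float64(-0.28), np.float64(0.17)), (np.float64(0.95), np.
[... 7436 characters left out ...]
one, None, 0.17, 0.35, 0.34, 0.0, 0.03, 0.03, 0.02, 0.02, 0.37, 0.37]
0.65 [None, None, None, 0.18, 0.4, 0.4, 0.19, 0.02, 0.03, 0.03, 0.03, 0.37, 0.37]
0.7 [None, None, None, 0.18, 0.39, 0.4, 0.34, 0.04, 0.04, 0.04, 0.04, 0.0, 0.37]
0.75 [None, None, None, 0.1, 0.35, 0.35, None, 0.04, 0.04, 0.04, 0.04, 0.0, 0.37]
0.8 [None, None, None, None, 0.33, 0.36, 0.17, 0.04, 0.04, 0.04, 0.12, 0.16, 0.37]
0.85 [None, None, None, None, None, None, 0.37, 0.12, 0.25, 0.36, 0.36, 0.35, 0.36]
0.9 [None, None, None, None, None, None, 0.35, 0.35, 0.37, 0.36, 0.04, 0.02, 0.08]
[[ 0.5823 -0.013   0.012 ]
 [ 0.5683 -0.2229  0.012 ]
 [ 0.4484 -0.2166  0.012 ]
 [ 0.4596 -0.004   0.012 ]
 [ 0.5158 -0.1116  0.012 ]]
```

View pics/wrist0.png

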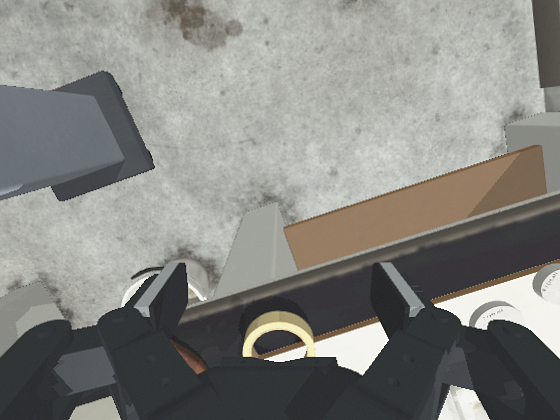

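```bash
cat >> h.py <<'E'
def Rj(yaw):  # tool down, tool y = jig +y, tool z = jig +x, for yaw of jig x axis
    x=np.array([np.cos(yaw),np.sin(yaw),0]); y=np.array([-np.sin(yaw),np.cos(yaw),0])
    return np.c_[[0,0,-1.],y,x]
E
python3 - <<'E'
from h import *
s=sense()
az=np.arctan2(s['position'][1],s['position'][0])
p1=[.45*np.cos(az),.45*np.sin(az),.26]
q1=inverse_kinematics(p1,Rj(az)); print(q1)
p2=[.46,-.17,.22]
yaw=-3.8*np.pi/180
q2=inverse_kinematics(p2,Rj(yaw)); print(q2)
move_joints(q1); command_gripper(0.0)
print(sense()['time_s'])
p=[.45*np.cos(-.36),.45*np.sin(-.36),.26]
movep(p,Rj(-.36)); print(sense()['time_s'],sense()['position'])
movep(p2,Rj(yaw)); s=sense();print(s['time_s'],s['position'],s['wrist_force'],s['finger_gap'])
snap('wrist','w1')
E
```

```text
[-1.2566  0.0987 -0.0787  2.0327  0.0091  1.0105 -0.1037]
[-0.5008  0.2835  0.9323  2.0405 -0.2801  0.9481  0.5118]
1.8167
4.1167 [ 0.4216 -0.1574  0.2599]
4.5917 [ 0.4598 -0.1695  0.2197] [-0.2438 -0.0341 -0.0013] 0.0003452715246272032
```

View pics/w1.png

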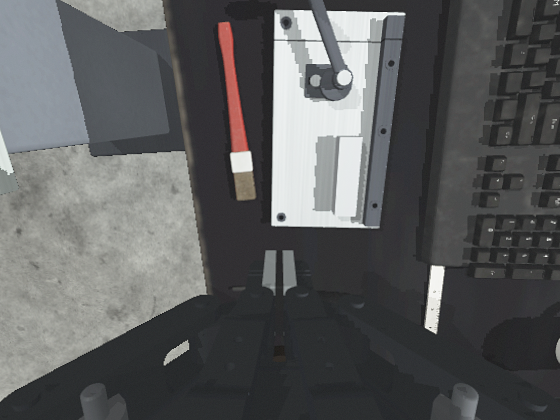

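```bash
python3 - <<'E'
from h import *
yaw=-3.8*np.pi/180
movep([.50,-.145,.215],Rj(yaw)); s=sense();print(s['time_s'],s['position'],s['tcp_rot'],s['wrist_force'])
cp,im,d=snap('wrist','w2')
cv2.imwrite('pics/w2b.png',cv2.resize(im[:300,150:430,::-1],None,fx=2,fy=2,interpolation=cv2.INTER_CUBIC))
E
```

```text
4.95 [ 0.5011 -0.1434  0.2156] [[ 0.0011  0.0635  0.998 ]
 [ 0.0002  0.998  -0.0635]
 [-1.      0.0003  0.0011]] [-1.2482 -0.5768  0.3538]
```

View pics/w2b.png

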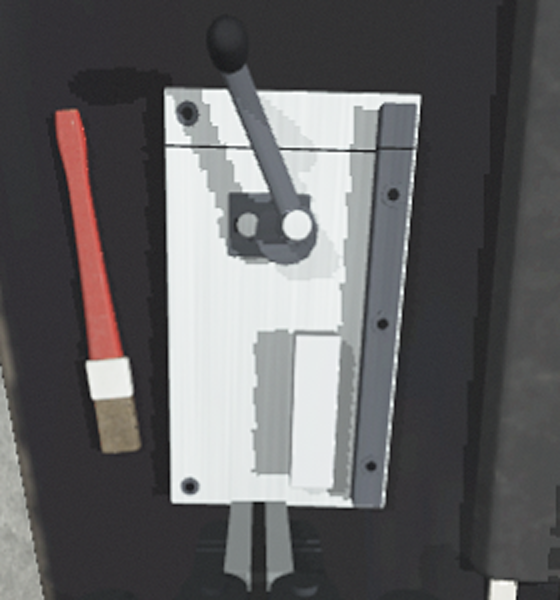

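```bash
cat > meas.py <<'E'
from h import *
def fitl(P):
    v=cv2.fitLine(np.float32(P),cv2.DIST_HUBER,0,1e-4,1e-4).ravel(); return v[2:],v[:2]
if __name__=="__main__":
    Z=np.load('pics/w2.npz'); im=Z['im']; d=Z['d']
    s=dict(position=Z['pos'],tcp_rot=Z['rot']); cp=campose('wrist',s)
    P=cloud(cp,d)
    for (u,v) in [(232,130),(265,160),(300,110),(345,145),(307,205),(298,112),(264,22),(280,70),(235,60),(272,112)]:
        print((u,v),P[v,u],im[v,u])
    g=cv2.cvtColor(im,cv2.COLOR_RGB2GRAY)
    # scribed line: dark pixels near row 73, subpixel centroid per column
    L=[]
    for u in list(range(237,258))+list(range(292,335)):
        col=255-g[64:84,u].astype(float); col-=np.median(col); col[col<15]=0
        if col.max()>30: L.append((u,64+(col*np.arange(20)).sum()/col.sum()))
    print(len(L)); W=onplane(cp,L,.012); p,v=fitl(W[:,:2]); v=v*np.sign(v[0]); print('line',p,v,np.degrees(np.arctan2(v[1],v[0])),np.abs((W[:,:2]-p)@[-v[1],v[0]]).max())
    # scribe on fence top
    # fence top face front edge: gray change bed/ fence
    for v_ in (60,100,140,180,220,240): print(v_,g[v_,315:365])
    for u_ in (305,312): print(u_,g[155:255,u_])
E
python3 meas.py
```

```text
(232, 130) [ 0.4561 -0.081  -0.0001] [30 29 31]
(265, 160) [ 0.4886 -0.1125  0.013 ] [232 235 235]
(300, 110) [ 0.5245 -0.0666  0.0454] [233 236 236]
(345, 145) [ 0.5682 -0.1015  0.025 ] [105 107 116]
(307, 205) [nan nan nan] [231 235 235]
(298, 112) [ 0.5227 -0.0682  0.0451] [231 235 234]
(264, 22) [ 0.4988 -0.004   0.0738] [51 51 54]
(280, 70) [ 0.509  -0.0324  0.0394] [112 117 124]
(235, 60) [ 0.4676 -0.0174  0.0124] [235 238 238]
(272, 112) [ 0.4992 -0.0662  0.0177] [164 170 170]
64
line [ 0.5258 -0.0334] [ 0.996 -0.089] -5.1043344 0.0042513121404781145
60 [235 236 236 235 235 238 239 237 234 237 241 227 166 170 172 175 175 171
 167 168 170 169 174 151  51  64  96 116 115 115 115 114 111 108 108 112
 109 107 110 113 113 108 141 207 175  34  43  47  50  50]
100 [235 235 238 240 239 236 238 221 169 171 173 174 173 174 173 170 168 169
 169 174 141  58  67 102 119 107  97 106 110 107  99  80  87 108 112 112
 114 110 115 209 233  31  44  47  46  46  47  50  50  51]
140 [240 240 238 236 239 241 243 220 173 173 173 172 170 170 169 172 176 141
  72  66 102 116 114 113 111 111 110 108 109
[... 832 characters left out ...]
 234 234 234 234 233 233 234
 234 234 233 234 234 234 233 234 233 234 234 234 234 234 234 233 234 233
 233 234 234 234 233 234 233 233 234 233 233 233 233 233 234 234 233 233
 233 233 233 233 233 233 233 232 233 233 233 233 232 233 233 233 224 212
 209 208 220 230 229 229 236 196  80  42]
312 [236 236 236 236 236 236 236 236 237 231 180 134 149 223 238 235 234 234
 234 235 235 234 234 234 234 234 234 233 234 234 234 234 233 234 234 234
 234 234 233 234 234 234 233 234 233 234 233 233 234 234 233 233 233 233
 233 233 233 233 234 233 233 233 234 233 233 234 233 233 233 233 233 233
 233 234 233 232 233 233 233 233 233 233 233 233 233 233 233 234 228 221
 217 229 236 234 234 235 238 218 122  42]
```

```bash
cat > meas2.py <<'E'
from meas import *
def cross(p,a,lev,up):
    # first subpixel crossing
    for i in range(len(p)-1):
        if (p[i]<lev<=p[i+1]) if up else (p[i]>=lev>p[i+1]): return a+i+(p[i]-lev)/(p[i]-p[i+1])
if __name__=="__main__":
    Z=np.load('pics/w2.npz'); im=Z['im']; s=dict(position=Z['pos'],tcp_rot=Z['rot']); cp=campose('wrist',s)
    g=cv2.cvtColor(im,cv2.COLOR_RGB2GRAY).astype(float)
    F=[];T=[]
    for v in list(range(56,72))+list(range(78,165)):
        a=322; row=g[v,a:360]; u=cross(row,a,120,False)
        if u is None: continue
        F.append((u,v)); i=int(u)-a+1; t=cross(row[i:],a+i,90,True)
        if t: T.append((t,v))
    for n,E,z in(('foot',F,.012),('top',T,.024)):
        W=onplane(cp,E,z)[:,:2]; p,v=fitl(W); v=v*np.sign(v[1]); r=(W-p)@[v[1],-v[0]]
        print(n,len(W),p,v,'yaw',np.degrees(np.arctan2(-v[0],v[1])),r.std(),'x at y=-.11',p[0]+v[0]*(-.11-p[1])/v[1])
    L=[]
    for u in list(range(237,262))+list(range(296,330)):
        c=g[66:82,u]; b=np.median(c); w=np.clip(b-c-15,0,None)
        if w.max()>30 and (w>0).sum()<=5: L.append((u,66+(w*np.arange(16)).sum()/w.sum()))
    L=np.array(L); 
    W=onplane(cp,L,.012)[:,:2]; p,v=fitl(W); v=v*np.sign(v[0]); print('line',len(W),p,v,'yaw',np.degrees(np.arctan2(v[1],v[0])),((W-p)@[-v[1],v[0]]).std())
    # on fence top
    print(np.round(g[66:82,340:350:3].T))
    # coupon: top
    cl=g[165:250,299:330]
    for v in (168,172,200,230,240,244,247): print(v,g[v,285:325].astype(int))
E
python3 meas2.py
```

```text
foot 103 [ 0.5604 -0.0709] [0.0888 0.9961] yaw -5.0939045 9.144926435825977e-05 x at y=-.11 0.5569178
top 103 [ 0.5596 -0.0825] [0.0893 0.996 ] yaw -5.122496 6.978150704757858e-05 x at y=-.11 0.5571183
line 59 [ 0.535  -0.0342] [ 0.996  -0.0894] yaw -5.1276855 0.0003695346484936913
[[ 83.  84.  87.  89.  90.  91.  97.  72.  60. 103. 101. 107. 108. 110.
  114. 115.]
 [114. 116. 111. 113. 112. 116. 116.  80.  58. 119. 115. 114. 115. 113.
  112. 112.]
 [114. 113. 110. 112. 112. 111. 112.  77.  57. 115. 109. 109. 109. 110.
  109. 108.]
 [110. 110. 110. 110. 110. 110. 113.  94.  58. 115. 113. 110. 111. 110.
  108. 109.]]
168 [168 167 164 164 166 165 164 164 163 166 172 154 142 218 234 229 229 227
 228 227 226 225 224 223 223 222 222 223 222 222 221 220 220 220 220 194
 170 171 169 165]
172 [167 165 161 165 165 164 164 164 163 166 174 146 152 223 237 235 233 234
 234 234 234 234 234 234 234 234 235 234 234 234 234 234 234 236 226 174
 134 136 145 149]
200 [162 160 162 163 161 157 157 159 163 167 147 144 220 237 234 233 233 233
 233 234 234 234 234 234 234 234 233 234 233 234 234 234 239 198 129 132
 134 131 132 131]
230 [156 160 161 159 156 156 156 159 164 146 146 219 235 233 232 232 232 232
 233 233 233 233 232 232 233 232 232 232 233 233 237 213 149 131 133 132
 132 132 131 156]
240 [227 230 231 228 226 226 227 230 235 209 207 231 232 233 233 232 232 233
 233 232 233 233 233 232 232 233 233 233 233 233 246 222 126 130 131 130
 132 131 154 172]
244 [228 229 230 229 227 225 227 230 234 232 227 225 224 223 224 224 217 209
 213 213 212 213 215 215 215 217 217 221 195 168 165 143 131 132 130 130
 131 143 151 150]
247 [229 230 230 229 227 225 228 230 232 231 230 232 230 228 230 230 229 229
 230 225 220 224 226 224 225 231 234 236 239 211 156 156 161 161 157 157
 160 162 167 139]
```

```bash
cat > meas3.py <<'E'
from meas2 import *
Z=np.load('pics/w2.npz'); im=Z['im']; s=dict(position=Z['pos'],tcp_rot=Z['rot']); cp=campose('wrist',s)
g=cv2.cvtColor(im,cv2.COLOR_RGB2GRAY).astype(float)
yaw=np.radians(-5.11); ex=np.array([np.cos(yaw),np.sin(yaw)]); ey=np.array([-np.sin(yaw),np.cos(yaw)])
fp=np.array([.5570,-.11]); lp=np.array([.535,-.0342])
# origin: on line & 11mm before fence
O=np.array(fp@ex-.011)*ex+(lp@ey)*ey
np.savez('jig.npz',O=O,ex=ex,ey=ey,yaw=yaw)
J=lambda W:np.c_[(W[:,:2]-O)@ex,(W[:,:2]-O)@ey]
print('O(line pt)',O)
A=[];B=[];C=[]
for v in range(175,238):
    u=cross(g[v,285:310],285,185,True); A.append((u,v))
    u=cross(g[v,308:325],308,185,False); B.append((u,v))
for u in range(301,318):
    c=cross(g[164:175,u],164,190,True)
    if c: C.append((u,c))
for n,E in zip('ABC',(A,B,C)):
    E=[e for e in E if e[0] is not None]
    W=J(onplane(cp,E,.032)); p,v=fitl(W); print(n,len(E),p*1000,v, 'ang',np.degrees(np.arctan2(v[1],v[0])))
P=J(onplane(cp,[[298.5,111.5]],.0455)); print('pivot',P*1000)
# knob top circle
m=(g[:40,245:285]<62).astype(np.uint8)
m2=np.zeros_like(m)
P3=cloud(cp,Z['d'])
k=(P3[:45,240:290,2]>.06); vv,uu=np.nonzero(k); W=P3[:45,240:290][k]
print('knob',len(uu),J(W.mean(0)[None])*1000,W[:,2].max(), uu.min()+240,uu.max()+240,vv.min(),vv.max())
E
python3 meas3.py
```

```text
O(line pt) [ 0.5526 -0.0358]
A 63 [ -24.278  -121.2602] [ 0.0114 -0.9999] ang -89.34675
B 63 [  -2.2661 -124.8927] [ 0.0066 -1.    ] ang -89.624054
C 17 [-12.5658 -85.8065] [1.     0.0048] ang 0.2757695
pivot [[-26.5364 -34.5079]]
knob 460 [[-57.2568  28.3034]] 0.07647393189588914 253 273 7 34
```

```bash
cat >> h.py <<'E'
def loadj():
    Z=np.load('jig.npz'); return Z['O'],Z['ex'],Z['ey'],float(Z['yaw'])
def jp(x,y,z):  # line frame mm, TCP z mm world
    O,ex,ey,_=loadj(); q=O+ex*x/1000+ey*y/1000; return [q[0],q[1],z/1000]
def tj(p):
    O,ex,ey,_=loadj(); q=np.asarray(p)[:2]-O; return np.array([q@ex,q@ey,p[2]])*1000
def fj(f):
    O,ex,ey,_=loadj(); return np.array([f[:2]@ex,f[:2]@ey,f[2]])
def st(tag):
    s=sense(); print(tag,'t%.2f'%s['time_s'],tj(s['position']),'F',fj(s['wrist_force'])); return s
E
python3 - <<'E'
from h import *
R=Rj(loadj()[3])
movep(jp(-48,-126,120),R); st('a')
move_l(jp(-48,-126,50),R,feed=.1); st('b'); 
move_l(jp(-48,-126,44),feed=.02); sleep(.2); st('c')
cp,im,d=snap('wrist','w3')
r=move_l(jp(-18,-126,44),feed=.02,until_force=4); st(r)
sleep(.2); st('hold')
snap('wrist','w4')
E
```

```text
a t5.47 [ -48.1396 -126.7867  120.7149] F [ 0.6574 -0.0045 -0.1346]
b t6.32 [ -47.4694 -126.2083   50.5409] F [ 0.5209 -0.3901  0.6906]
c t6.97 [ -47.9535 -126.0479   44.0494] F [ 0.39   -0.0106 -0.6307]
True t8.12 [ -24.9083 -125.8799   43.4124] F [ 0.6209 -0.0569 -0.2888]
hold t8.32 [ -25.4291 -125.6929   43.1479] F [ 0.0462 -0.213  -0.11  ]
```

View pics/w4.png

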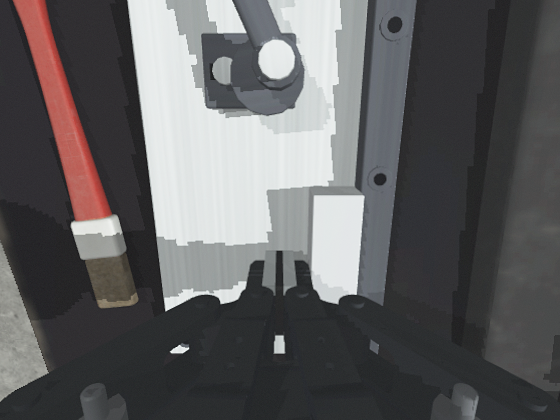

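```bash
python3 - <<'E'
from h import *
R=Rj(loadj()[3])
move_l(jp(-40,-126,44),feed=.1)
move_l(jp(-40,-126,70),feed=.15)
movep(jp(-8,-190,110),R); sleep(.15); st('up')
snap('wrist','w5')
E
```

```text
up t9.57 [  -8.8984 -188.5742  108.7218] F [-0.9463  0.0269 -0.4228]
```

View pics/w5.png

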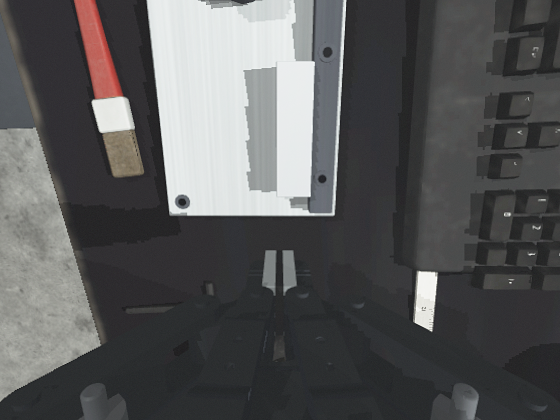

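```bash
cat > mc.py <<'E'
from meas2 import *
import sys
def coupon(name,ul,v0,v1,lev=195):
    Z=np.load(f'pics/{name}.npz'); g=cv2.cvtColor(Z['im'],cv2.COLOR_RGB2GRAY).astype(float)
    cp=campose('wrist',dict(position=Z['pos'],tcp_rot=Z['rot']))
    A=[]
    for v in range(v0,v1):
        u=cross(g[v,ul:ul+20],ul,lev,True)
        if u: A.append((u,v))
    W=np.array([tj(w) for w in onplane(cp,A,.032)])[:,:2]; p,d=fitl(W); d=d*np.sign(d[1])
    print(name,'front top edge',len(A),p,'askew deg',np.degrees(np.arctan2(-d[0],d[1])),'rms',((W-p)@[d[1],-d[0]]).std())
    # fence top edge same frame
    return g,cp
if __name__=="__main__":
    g,cp=coupon('w5',268,72,185)
    print(g[100,268:345].astype(int)); 
    F=[]
    for v in range(8,55):
        row=g[v,300:330]; u=cross(row,300,125,False)
        if u: F.append((u,v))
    W=np.array([tj(w) for w in onplane(cp,F,.024)])[:,:2]; p,d=fitl(W); d=d*np.sign(d[1]); print('fence top',len(F),p,np.degrees(np.arctan2(-d[0],d[1])),((W-p)@[d[1],-d[0]]).std())
    print([ (v,g[v,290]) for v in range(56,68)],[ (v,g[v,290]) for v in range(188,205)])
    print(tj(onplane(cp,[[290,61.5]],.032)[0]),tj(onplane(cp,[[290,196]],.032)[0]))
E
python3 mc.py
```

```text
w5 front top edge 113 [ -11.0867 -118.4916] askew deg -0.03759769 rms 0.009861243966286235
[161 161 159 161 162 165 165 150 173 227 237 235 235 235 235 236 236 235
 235 235 236 236 236 236 235 236 235 235 236 236 236 236 235 236 236 236
 235 235 235 236 236 236 235 237 231 174  86  94  96  96 104 111 112 109
 110 109 106 109 109 110 108 109 109 108 107 108 107 108 105 132 194 235
 208  51  42  45  48]
fence top 47 [  9.5447 -69.0014] -0.033724967 0.056792735551792525
[(56, np.float64(235.0)), (57, np.float64(235.0)), (58, np.float64(234.0)), (59, np.float64(235.0)), (60, np.float64(234.0)), (61, np.float64(229.0)), (62, np.float64(237.0)), (63, np.float64(237.0)), (64, np.float64(237.0)), (65, np.float64(236.0)), (66, np.float64(237.0)), (67, np.float64(236.0))] [(188, np.float64(232.0)), (189, np.float64(233.0)), (190, np.float64(232.0)), (191, np.float64(232.0)), (192, np.float64(232.0)), (193, np.float64(233.0)), (194, np.float64(232.0)), (195, np.float64(234.0)), (196, np.float64(220.0)), (197, np.float64(214.0)), (198, np.float64(176.0)), (199, np.float64(123.0)), (200, np.float64(124.0)), (201, np.float64(157.0)), (202, np.float64(176.0)), (203, np.float64(176.0)), (204, np.float64(174.0))]
[ -3.2614 -86.256   32.    ] [  -2.3798 -165.3884   32.    ]
```

```bash
python3 - <<'E'
from h import *
R=Rj(loadj()[3])
move_l(jp(-6,-190,50),R,feed=.15); move_l(jp(-6,-190,44),feed=.03)
st('down')
move_l(jp(-6,-179,44),feed=.04)
r=move_l(jp(-5.2,-98,44),feed=.03,until_force=5); st(r)
sleep(.2); st('hold')
cp,im,d=snap('wrist','w6')
cv2.imwrite('pics/w6b.png',cv2.resize(im[:300,150:430,::-1],None,fx=2,fy=2,interpolation=cv2.INTER_CUBIC))
E
```

```text
down t10.52 [  -5.8582 -189.981    44.3124] F [-0.1875 -0.0743  0.8002]
False t13.79 [ -5.0776 -97.9985  44.0338] F [-0.1641 -0.2814 -0.4014]
hold t13.99 [ -5.0774 -97.9995  44.0309] F [ 0.1423 -0.8465 -0.7771]
```

View pics/w6b.png

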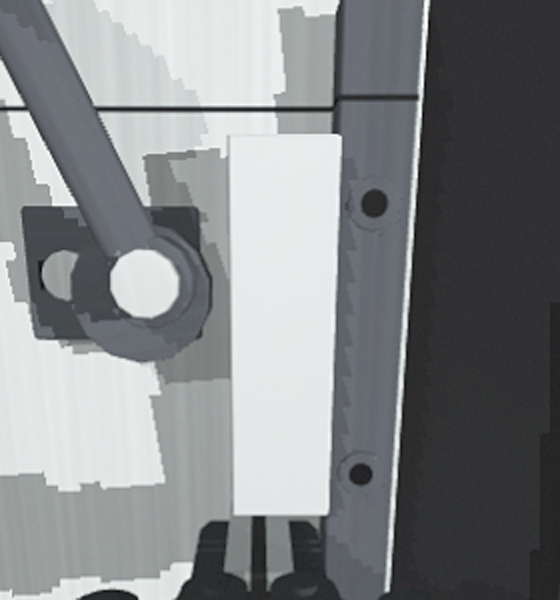

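```bash
cat > me.py <<'E'
from meas2 import *
def endgap(name,verbose=False):
    Z=np.load(f'pics/{name}.npz'); g=cv2.cvtColor(Z['im'],cv2.COLOR_RGB2GRAY).astype(float)
    cp=campose('wrist',dict(position=Z['pos'],tcp_rot=Z['rot']))
    Z0=loadj()
    # predicted line pixels on bed, between x=-40..8 (mm)
    L=[];LT=[]
    for x in np.arange(-34,9,.5):
        u,v=proj(cp,[jp(x,0,12)])[0]; u=int(round(u)); v=int(round(v))
        if not(0<=u<560 and v>=8): continue
        a=v-8; c=g[a:a+17,u]; b=np.median(c); w=np.clip(b-c-25,0,None)
        if w.max()>50 and 0<(w>0).sum()<=5 and b>140: L.append((u,a+(w*np.arange(17)).sum()/w.sum()))
    for x in np.arange(13,24,.5):
        u,v=proj(cp,[jp(x,0,24)])[0]; u=int(round(u)); v=int(round(v))
        a=v-8; c=g[a:a+17,u]; b=np.median(c); w=np.clip(b-c-12,0,None)
        if w.max()>15 and 0<(w>0).sum()<=5: LT.append((u,a+(w*np.arange(17)).sum()/w.sum()))
    T=lambda E,z:np.array([tj(w) for w in onplane(cp,E,z)])[:,:2]
    out={}
    for n,E,z in(('line bed',L,.012),('line fence top',LT,.024)):
        if len(E)<4: print(n,'few',len(E)); continue
        W=T(E,z); m=np.median(W[:,1]); k=abs(W[:,1]-m)<.6; W=W[k]; print(n,len(W),'y mean %.2f std %.2f'%(W[:,1].mean(),W[:,1].std())); out[n]=W[:,1].mean()
    return g,cp,T,out
if __name__=="__main__":
    g,cp,T,o=endgap('w6')
    print(g[45:80,285],'\n',g[45:80,300],'\n',g[150,255:330])
E
python3 me.py
```

```text
line bed 85 y mean 0.00 std 0.01
line fence top 22 y mean -0.05 std 0.01
[233. 234. 235. 236. 235. 234. 236. 238. 141.  34.  72. 207. 239. 234.
 233. 233. 233. 233. 233. 234. 233. 234. 224. 230. 235. 235. 235. 234.
 235. 235. 235. 235. 235. 234. 235.] 
 [171. 169. 169. 169. 170. 169. 171. 168.  98.  34.  55. 142. 173. 169.
 169. 169. 169. 168. 170. 170. 167. 163. 231. 231. 235. 235. 235. 235.
 235. 234. 234. 235. 235. 234. 235.] 
 [ 60. 113. 133. 130. 131. 132. 132. 134. 132. 133. 180. 230. 236. 233.
 233. 232. 233. 232. 233. 232. 232. 232. 233. 232. 233. 233. 233. 233.
 233. 233. 233. 233. 233. 233. 233. 233. 233. 233. 233. 232. 233. 232.
 233. 232. 232. 232. 233. 232. 233. 233. 232. 233. 232. 232. 232. 233.
 232. 232. 232. 232. 232. 237. 206. 117.  94.  98. 100.  99.  98.  99.
 106. 111. 113. 109. 109.]
```

```bash
cat >> me.py <<'E'
def coup(name):
    g,cp,T,o=endgap(name)
    # end edge in shadow zone: predicted pixel from approx search
    E=[]
    us=sorted({int(round(proj(cp,[jp(x,-2,32)])[0][0])) for x in np.arange(2,9.5,.25)})
    for u in us:
        c=g[20:110,u]; 
        # coupon top starts at first run of >=25 px all >222 
        for i in range(1,60):
            if (c[i:i+25]>222).all() and c[i-1]<=222:
                lo=c[i-2] if i>1 else c[i-1]; E.append((u,20+i-1+ (200-c[i-1])/(c[i]-c[i-1]) if c[i-1]<200 else 20+i-1)); break
    if len(E)<4: print('end few',len(E)); return
    W=T(E,.032); m=np.median(W[:,1]); W=W[abs(W[:,1]-m)<.6]; print('END y %.2f std %.2f n %d  x %.1f..%.1f'%(W[:,1].mean(),W[:,1].std(),len(W),W[:,0].min(),W[:,0].max()))
    A=[]
    for y in np.arange(-75,-10,1.):
        u,v=proj(cp,[jp(-11,y+m,32)])[0]; v=int(round(v)); u=int(round(u))
        if not 0<=v<420: continue
        c=cross(g[v,u-8:u+8],u-8,190,True)
        if c: A.append((c,v))
    W=T(A,.032); p,d=fitl(W); d=d*np.sign(d[1]); print('front face top x %.2f'%p[0],'n',len(A),'askew deg %.2f'%np.degrees(np.arctan2(-d[0],d[1])),'rms %.2f'%((W-p)@[d[1],-d[0]]).std())
if __name__=="__main__": coup('w6')
E
python3 me.py | tail -4
```

```text
line bed 85 y mean 0.00 std 0.01
line fence top 22 y mean -0.05 std 0.01
END y -7.86 std 0.03 n 20  x 2.3..9.6
front face top x -11.17 n 65 askew deg 0.04 rms 0.03
```

```bash
python3 - <<'E'
from h import *
move_l(jp(-5.0,-91.0,44),feed=.02); sleep(.15); st('s')
cp,im,d=snap('wrist','w7')
import me; me.coup('w7')
E
```

```text
s t14.69 [ -4.9028 -90.7786  44.0136] F [0.3756 0.1253 0.1993]
line bed 14 y mean -0.12 std 0.05
line fence top 22 y mean -0.05 std 0.00
END y -0.28 std 0.03 n 20  x 2.0..9.3
front face top x -11.18 n 65 askew deg -0.04 rms 0.03
```

```bash
python3 - <<'E'
from h import *
R=Rj(loadj()[3])
move_l(jp(-5.5,-97,44),feed=.08); move_l(jp(-5.5,-97,80),feed=.15)
movep(jp(-8,-58,85),R); sleep(.15); st('v')
cp,im,d=snap('wrist','w8')
cv2.imwrite('pics/w8b.png',cv2.resize(im[100:300,200:400,::-1],None,fx=3,fy=3,interpolation=cv2.INTER_CUBIC))
import me; me.coup('w8')
g=cv2.cvtColor(im,cv2.COLOR_RGB2GRAY)
u=int(proj(cp,[jp(2,0,32)])[0][0]); print(u,proj(cp,[jp(2,0,32),jp(2,0,12)]))
E
```

```text
v t15.82 [ -8.4461 -58.8052  84.4184] F [-0.6255  0.2117  0.3827]
line bed 44 y mean -0.36 std 0.20
line fence top 22 y mean -0.13 std 0.03
end few 0
299 [[299.0522 142.193 ]
 [297.0056 139.681 ]]
```

View pics/w8.png

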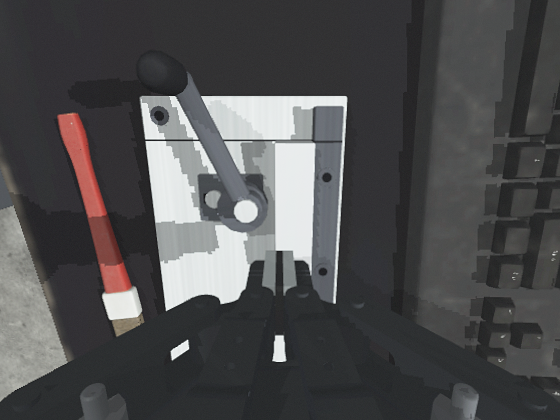

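View pics/w8b.png

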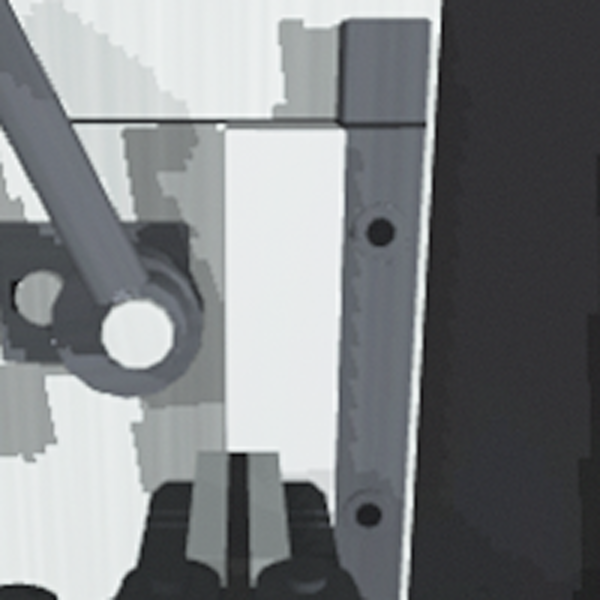

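```bash
python3 - <<'E'
from h import *
for n,k,piv in(('w8',(150,68),(245.5,211)),('w2',(264,21),(298.5,112))):
    Z=np.load(f'pics/{n}.npz'); cp=campose('wrist',dict(position=Z['pos'],tcp_rot=Z['rot']))
    P=cloud(cp,Z['d']); 
    u,v=k; b=P[v-20 if v>20 else 0:v+25,u-22:u+30].reshape(-1,3); b=b[b[:,2]>.070]
    J=np.array([tj(x) for x in b]); c=(J.min(0)+J.max(0))/2
    p=tj(onplane(cp,[piv],.0455)[0]); dv=c[:2]-p[:2]
    print(n,'knob',len(b),J.min(0),J.max(0),'pivot',p,'len',np.hypot(*dv),'theta',np.degrees(np.arctan2(dv[1],dv[0]))-105)
E
```

```text
w8 knob 1156 [-64.0377  22.3701  70.0219] [-49.5773  37.4249  76.889 ] pivot [-26.5016 -34.524   45.5   ] len 71.1938977640159 theta 10.193732790907163
w2 knob 348 [-64.8125  22.4623  70.0028] [-50.5859  37.0464  76.4732] pivot [-26.4987 -34.9366  45.5   ] len 71.82184782387033 theta 10.748052544960672
```

```bash
cat > lev.py <<'E'
from h import *
PIV=np.array([-26.5,-34.7]); RAD=72.; H=18.6
def lp(th,gap=0,z=75):
    a=np.radians(105)+th; k=PIV+RAD*np.array([np.cos(a),np.sin(a)])
    n=np.array([np.sin(a),-np.cos(a)])   # opposite to push
    q=k+n*(H+gap); psi=th-np.radians(75)
    return jp(q[0],q[1],z), Rj(loadj()[3]+psi)
def ftan(th,n=6,dt=.03):
    a=np.radians(105)+th; v=[]
    for i in range(n):
        sleep(dt); f=fj(sense()['wrist_force']); v.append([f@[np.sin(a),-np.cos(a),0],f@[np.cos(a),np.sin(a),0],f[2]])
    return np.mean(v,0)   # push force (reaction along n), radial, vertical
def thact():
    s=sense(); p=tj(s['position'])[:2]; y=s['tcp_rot'][:2,1]; O,ex,ey,_=loadj()
    n=np.array([y@ex,y@ey]); d=p-n*H-PIV
    return np.arctan2(d[1],d[0])-np.radians(105)
E
python3 - <<'E'
from lev import *
q=sense()['joint_pos'];print(q)
for th in(.18,.6,1.,1.4,1.7):
    print(th,inverse_kinematics(*lp(th,8)))
p,R=lp(.18,9,130)
movep(p,R); st('above')
snap('top','t1'); 
p,R=lp(.18,9,75)
move_l(p,R,feed=.1); sleep(.2); st('at'); print(ftan(.18),thact())
snap('wrist','w9');snap('scene','s1')
E
```

```text
[-0.339   0.5344  0.5719  2.0156 -0.434   0.7127  0.4138]
0.18 [-0.7361  0.6167  0.8613  2.0856 -0.6966  0.7531 -0.6465]
0.6 [-0.6738  0.5309  0.7562  2.1531 -0.591   0.6732 -0.306 ]
1.0 [-0.5805  0.4674  0.659   2.2042 -0.497   0.6171  0.0427]
1.4 [-0.4521  0.4247  0.5567  2.2318 -0.4074  0.5817  0.4116]
1.7 [-0.34    0.4079  0.4765  2.2329 -0.3444  0.5691  0.6978]
above t16.93 [-32.3014  41.5574 129.9458] F [-0.3344  0.7473  0.0972]
at t17.88 [-31.9052  42.2643  75.5637] F [-0.2581 -0.2492 -0.0654]
[-0.1742  0.2509  0.1324] 0.05334231975319881
```

View pics/w9.png

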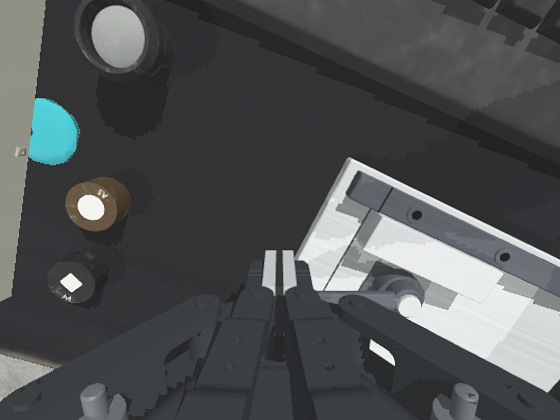

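View pics/s1.png

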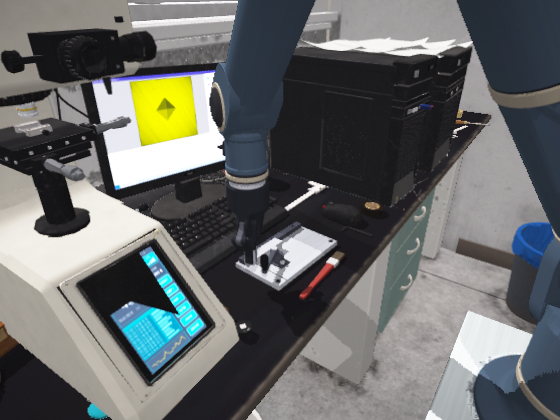

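View pics/t1.png

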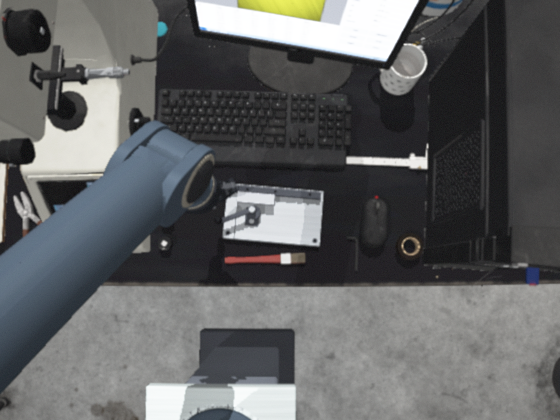

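```bash
python3 - <<'E'
from lev import *
np.set_printoptions(precision=2,suppress=True)
b=ftan(.18); print('bias',b)
for th in (.18,.28,.38,.48,.58,.68,.78):
    p,R=lp(th); r=move_l(p,R,feed=.03,until_force=8)
    print(th,r,'%.3f'%thact(),ftan(th,4)-b*0, 't%.2f'%sense()['time_s'])
    if r: break
snap('wrist','w10')
E
```

```text
bias [0.02 0.07 0.28]
0.18 False 0.183 [-0.09  0.33  0.23] t18.96
0.28 False 0.281 [-0.35 -0.04 -0.06] t19.49
0.38 False 0.381 [-0.09 -0.07 -0.15] t20.02
0.48 False 0.481 [-0.3   0.1  -0.09] t20.56
0.58 False 0.581 [ 0.38 -0.27  0.32] t21.09
0.68 False 0.681 [-0.05 -0.05  0.3 ] t21.62
0.78 False 0.781 [ 0.65 -0.26 -0.32] t22.16
```

View pics/w10.png

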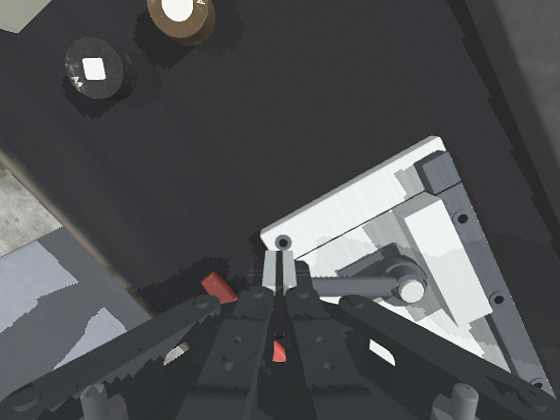

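```bash
python3 - <<'E'
from lev import *
np.set_printoptions(precision=2,suppress=True)
th=.78; out=[]
while th<1.6:
    th+=.02
    p,R=lp(th); r=move_l(p,R,feed=.015,until_force=3.5)
    f0=ftan(th,1,0.002); f=ftan(th,4,.02)
    out.append('%.2f %s act %.3f imm %.2f avg %.2f rad %.2f'%(th,r,thact(),f0[0],f[0],f[1]))
    if r or f[0]>2.3: break
print('\n'.join(out)); print(sense()['time_s'])
E
```

```text
0.80 False act 0.798 imm 1.28 avg 0.83 rad -0.50
0.82 False act 0.820 imm 0.83 avg 1.05 rad -0.26
0.84 False act 0.842 imm 0.73 avg 0.41 rad -0.02
0.86 False act 0.862 imm 0.76 avg 1.11 rad 0.08
0.88 False act 0.882 imm 0.48 avg 0.39 rad -0.54
0.90 False act 0.902 imm 0.39 avg 0.92 rad 0.05
0.92 False act 0.922 imm 0.23 avg 0.91 rad -0.46
0.94 False act 0.941 imm 1.00 avg 0.89 rad -0.62
0.96 False act 0.962 imm 0.88 avg 0.47 rad -0.25
0.98 False act 0.982 imm -0.38 avg 0.65 rad -0.26
1.00 False act 1.002 imm 1.12 avg 0.84 rad -0.38
1.02 False act 1.021 imm -0.07 avg 0.85 rad -0.17
1.04 False act 1.042 imm 0.26 avg 0.69 rad -0.65
1.06 False act 1.061 imm 0.86 avg 0.74 rad -0.41
1.08 False act 1.082 imm 1.34 avg 0.97 rad -0.63
1.10 False act 1.102 imm 1.22 avg 1.15 rad -0.72
1.12 False act 1.121 imm 0.57 avg 0.77 rad -0.72
1.14 False act 1.139 imm 1.79 avg 1.46 rad -0.56
1.16 False act 1.157 imm 2.64 avg 2.47 rad -0.28
28.225
```

```bash
python3 - <<'E'
from lev import *
np.set_printoptions(precision=2,suppress=True)
print(ftan(1.16,8,.03))
for th in (1.17,1.18):
    p,R=lp(th); r=move_l(p,R,feed=.01,until_force=3)
    f0=ftan(th,1,0.002); f=ftan(th,8,.025)
    print('%.3f %s act %.3f imm %.2f avg %.2f rad %.2f'%(th,r,thact(),f0[0],f[0],f[1]))
cp,im,d=snap('wrist','w11'); print(sense()['time_s'])
E
```

```text
[ 2.9  -0.41 -0.14]
1.170 False act 1.168 imm 3.47 avg 4.02 rad -0.41
1.180 False act 1.180 imm 4.32 avg 4.06 rad -0.51
29.4417
```

View pics/w11.png

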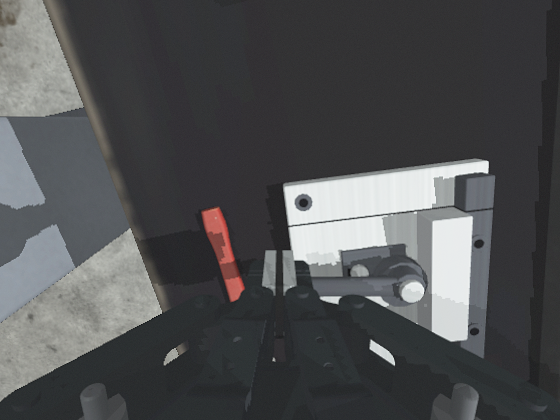

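```bash
python3 - <<'E'
from lev import *
np.set_printoptions(precision=2,suppress=True)
p,R=lp(1.18,15); move_l(p,R,feed=.05); print(ftan(1.18))
p,R=lp(1.18,15,130); move_l(p,R,feed=.15)
R=Rj(loadj()[3])
movep(jp(-8,-58,85+30),R); sleep(.15); st('v')
cp,im,d=snap('wrist','w12')
cv2.imwrite('pics/w12b.png',cv2.resize(im[100:300,180:380,::-1],None,fx=3,fy=3,interpolation=cv2.INTER_CUBIC))
movep(jp(-4,-98,90),R); sleep(.15); 
cp,im,d=snap('wrist','w13')
cv2.imwrite('pics/w13b.png',cv2.resize(im[0:250,200:400,::-1],None,fx=3,fy=2.4,interpolation=cv2.INTER_CUBIC))
import me; me.coup('w13'); print(sense()['time_s'])
E
```

```text
[ 0.02 -0.13 -0.3 ]
v t31.27 [ -9.2  -56.97 114.27] F [-0.52 -0.2  -0.23]
line bed 40 y mean -0.02 std 0.04
line fence top 22 y mean 0.03 std 0.00
END y -0.36 std 0.00 n 15  x 2.0..9.2
front face top x -11.14 n 64 askew deg -0.03 rms 0.04
31.8333
```

View pics/w12b.png

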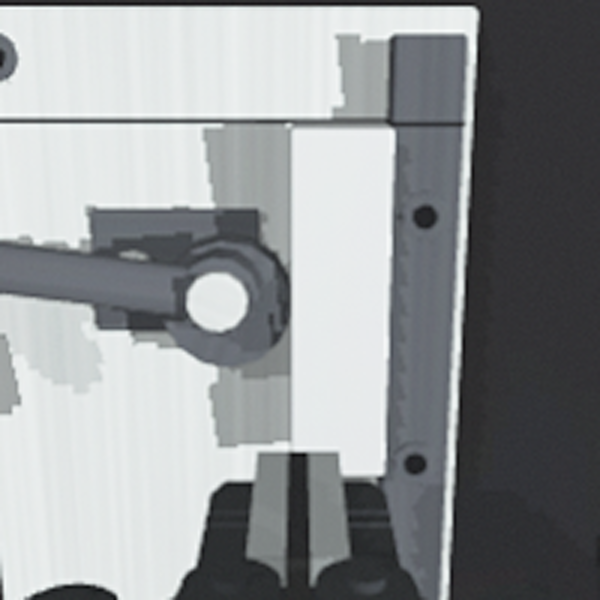

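View pics/w13b.png

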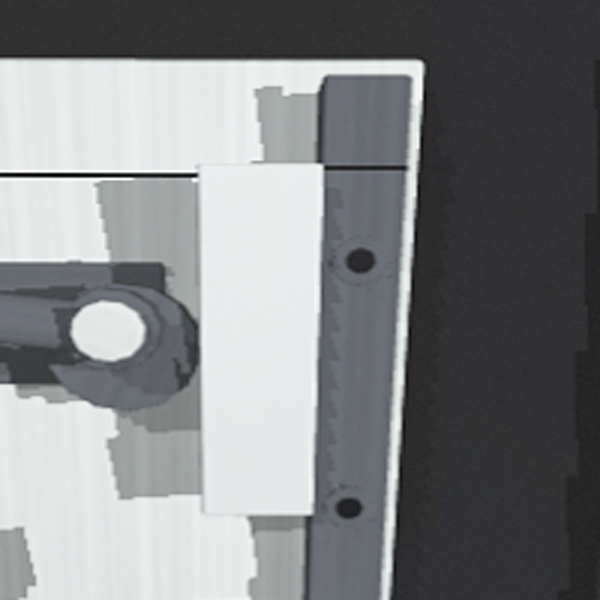

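```bash
python3 - <<'E'
from lev import *
import me
R=Rj(loadj()[3])
movep(jp(2,-72,85),R); sleep(.2)
cp,im,d=snap('wrist','w14'); me.coup('w14')
g=cv2.cvtColor(im,cv2.COLOR_RGB2GRAY)
for x in (-30,-15,-6,0,6): 
    a,b=proj(cp,[jp(x,0,12),jp(x,0,32)]); u=int(round(a[0])); v=int(a[1]); print(x,u,a[1],b[1],g[v-6:v+8,u],v-6)
print(cp[3],tj(cp[3]))
cv2.imwrite('pics/w14b.png',cv2.resize(im[80:280,180:380,::-1],None,fx=3,fy=3,interpolation=cv2.INTER_CUBIC))
E
```

```text
line bed 49 y mean 0.03 std 0.12
line fence top 22 y mean -0.03 std 0.01
end few 0
-30 225 115.8568854964631 115.61118862410004 [233 233 234 234 235 242 159  41 229 219 173 163 164 164] 109
-15 251 115.85469963648586 115.61249534838511 [235 235 235 235 235 242 166  47 147 169 166 166 166 166] 109
-6 266 115.84499579029242 115.60278485781136 [238 238 238 238 239 244 167 150 228 236 235 235 234 235] 109
0 276 115.83502789848417 115.59193589379875 [241 199 166 168 169 172 104 149 228 237 235 235 235 235] 109
6 286 115.82226003831363 115.57758523974579 [165 165 164 164 164 169 101 150 229 237 236 235 235 235] 109
[ 0.554  -0.0371  0.2035] [  1.5004  -1.174  203.4702]
```

View pics/w14b.png

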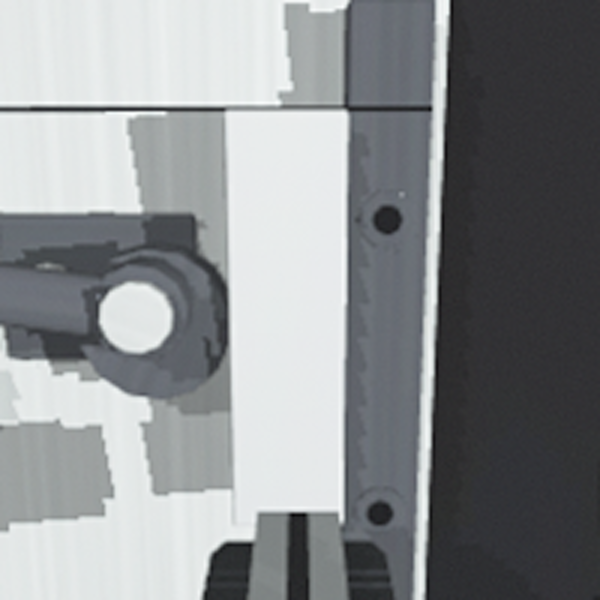

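```bash
python3 - <<'E'
from lev import *
R=Rj(loadj()[3])
p=sense()['position']; move_l([p[0],p[1],.2],feed=.15); movep([.46,-.17,.24],R); sleep(.3); st('end')
cp,im,d=snap('wrist','w15'); im,d=camera('top'); cv2.imwrite('pics/t2.png',im[:,:,::-1])
finish_job()
E
```

```text
end t34.08 [ -79.8576 -141.2265  239.4653] F [-0.2951  0.1935  0.0505]
the job is handed in; nothing more can be done
```

View pics/w15.png

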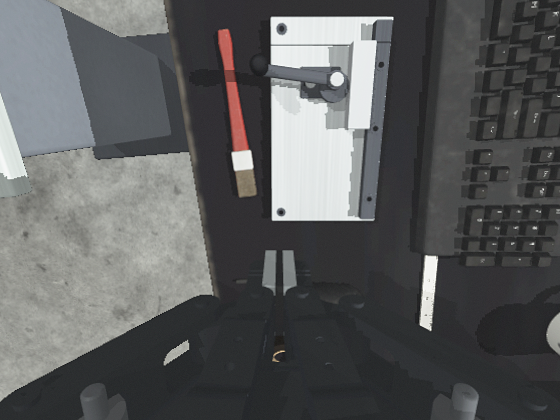

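The coupon is flat on the fence, its leading end is level with the scribed line, and the cam is nipping it lightly. I handed the job in at about 34 s of the 72 s allowed. The final picture shows the coupon at about (362, 85) against the fence, the lever swung toward the robot with its knob at (260, 65), and the gripper clear.

- **Push to the fence:** I pushed the coupon until the tool force changed by 4 N. After that its front face measured 22.1 mm from the fence face, against the true 22 mm width. It was askew by less than 0.05°, and it measured the same after nipping.
- **Slide to the line:** The end came within 0.3 mm of the line before nipping. After nipping, two views put it 0.2 and 0.36 mm short. They disagree by about 0.2 mm, but both fall within the 1 mm line.
- **Nip:** The cam met the coupon at a lever angle of about 1.14 rad, and I stopped at 1.18 rad. The knob push had risen from about 0.8 N to 4.1 N, so the nip is about 13 to 17 N. That is an estimate from knob force and angle, as nothing measures the nip directly. The free lever read about 0.8 N at the knob, not the 1.5 N given.
- **Other objects:** The tool went nowhere near them, and I saw no sign that the brush had moved. I did not measure their positions again at the end.

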